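# Clip the line-clearance tag onto the chute tray's wing

## Task

The batch is finished: take the spring clip with the round tag off the parking rack and clip it onto the top edge of the catch tray's leaning side wing, in the gap between the two small ears. With the jaws still squeezed wide open and square to the plate, press it on gently until you feel the edge bear firmly on the depth stop inside its throat, without forcing it; then let go so that it grips the wing squarely by itself. Do not push the wing out of its set lean, and leave the square-tagged clip and the white cartons where they are.

Things in the scene. Friction and masses are not known exactly. Their poses are not given: they have to be found in the camera images.
- clip: The clip to move: steel spring clamp like a clothes peg, 24 mm wide (y), 90 mm tall, about 100 g, with a ROUND tag. Origin: in the mouth of its throat, midway between the jaws. z: jaws to handles; y: hinge direction, along the edge it grips; x: closing direction. Jaws reach 26 mm below the origin. A depth stop in the throat is set 0 to 12 mm above the origin, not told: feel for it
- clip_handles (a point): point between the clip's handles, 47 mm above its origin. Flat handles 24 mm wide (y), from 20 to 64 mm above the origin, 46 mm over the outsides at their tops when gripping 5 mm plate. Squeezed along x (about 12 N here) they meet a stop: parallel, 32 mm over the outsides, jaw tips 16 mm apart. Let go, each jaw closes with about 8 N
- clip_tag (a point): centre of the clip's ROUND white tag, a level disc 32 mm across, 4 mm thick, sticking out sideways: 36 mm from the clip's origin along its +y, 21 mm above it
- clip_right (a joint): how far the clip's levers are squeezed (both move alike): 0 when gripping a 5 mm plate, 0.14 rad with the handles at the stop (jaws fully open), -0.06 with empty closed jaws
- other_clip: an identical spring clip but with a SQUARE white tag (30 by 30 mm): stays on the rack. Origin and axes as for the clip
- rack: fixed parking rack: grey foot 80 by 270 by 20 mm with an upright steel strip 5 mm thick, 250 mm long along the rack's y, its top edge 90 mm above the table. Origin: centre of the underside. The two clips grip the strip upright, origins level with its top edge, about 60 mm either side of its middle, in either order
- wing: the tray's side wing, facing the robot: steel plate 260 mm long (y), 120 mm high (z), 5 mm thick (x), hinged along its lower edge 35 mm above the table, leaning to the robot by 0.3 to 0.65 rad from upright. The hinge is held by friction: it gives to about 8 N square to the plate at the top edge, but bears any push along the plate. Origin: middle of the hinge; z up the plate, x into the tray
- wing_rim (a point): middle of the wing's free top edge, axes as for the wing. Two small ears, 8 mm long, stand 5 mm above this edge, centred 50 mm to either side; the clip goes in the 92 mm gap between them (its tag stands clear above an ear)
- tray: fixed steel catch tray, 200 by 300 mm, inner floor 30 mm high; origin: centre of the underside, x from the wing to the far wall; the wing's hinge is 95 mm from the origin, towards the robot. Two cartons lie in it
- carton_a: white carton 50 by 90 by 45 mm in the tray; origin: centre of its underside
- carton_b: another such carton in the tray
- carton_c: another such carton on the table
- carton_d: another such carton on the table, near the robot

How it is judged:
By the outcome, as a careful person would: the job done as asked, in the order asked, and still so for the second after the job is handed in, with the robot touching nothing.
It also fails if it takes over 37 s, if anything falls off the work surface, if the arm or the gripper's body presses on something with over 40 N, if the wrist force passes 120 N, or if a joint passes its speed limit or range.

## Robot

A 7-joint arm with a two-finger parallel gripper is mounted at the origin on the work surface. World frame = base frame: x ahead of the robot, y to its left, z up, the work surface at z = 0. Lengths are in m, angles in rad, forces in N, time in s.
With the tool pointing down it reaches from about 0.4 to 0.875 m from the base axis. Payload 6.5 kg.
Tool frame: the origin (TCP) lies between the finger pads; the fingertips stand 25 mm ahead of it and the grasp point (between the pads) lies 6 mm ahead of it; z points along the fingers, y is the line along which they close (so a half turn about z gives the same grasp; the last joint's range is limited). The gripper opens to 88 mm and grips with 3 to 60 N. Pads are 18 mm wide; open, the fingers measure 123 mm over their backs; the gripper's body (75 mm by 187 mm) begins 45 mm behind the grasp point.
Start: joints at [-1.332, 0.536, -0.004, 1.538, 0.003, 1.067, -0.071], TCP at [0.195, 0.62, 0.264] pointing down, gripper open.
Joint ranges: [-2.7, 2.7], [-0.37, 2.16], [-1.27, 1.26], [0.24, 2.4], [-1.31, 4.45], [0.19, 1.91], [-2.76, 2.76]. Speed limits (rad/s): [2.39, 2.39, 3.14, 3.14, 3.14, 3.14, 3.14].

## Interface

Orientations are given as a unit quaternion [x, y, z, w].
In Python, from station import manip gives the robot as it stands.
- The arm moves only by the tool servo_tool, never from a script. Its argument "deltas" is a list of rows, each an object of numbers: "dx", "dy", "dz": the shift along the world's x, y, z in mm; "spin": the turn about the world's z in rad. In form: [{"dx": .., "dy": .., "dz": .., "spin": ..}, ...]. A call has 1 to 20 rows; each row shifts and turns the commanded pose from where the row before left it; what a row does not reach is not made up. A row lasts 1/12 s, in which the tool goes at most 41.7 mm and 7.16 degrees, less where a joint would pass 70% of its speed; a pose out of reach is approached as far as the arm can. A call is refused whole if a number of a shift passes 41.7 or a number of a turn 0.125, either way. A call with a gripper value outside its range is refused whole. "fingers" is the opening, from -1 (shut) to 1 (fully open), set as the call begins (left out, the last holds). The fingers move at their own pace and stop on an object; "grip_force" is the grip in N (left out, the last holds). Time passes only in rows, so rows that do not move let the fingers close. It gives the time, the measured TCP pose, the force, the opening and the grip force at its end, in the units of the state.
- manip.sense(): the state, without advancing time (a new reading comes with each control period).
- manip.capture(name): name is "side" or "top"; returns the picture (480x640x3 uint8, red, green, blue); there is no depth.
- manip.camera_params(name): a dict with "vfov" (degrees; the focal length in pixels is half the picture's height over the tangent of half this angle, whatever the lens; pixels are square), "cx", "cy" (the principal point, pixels), "k1" (the pictures are not rectified: a ray, as slopes to the right and down, at radius r is drawn at 1 + k1 r^2 times it, then the intrinsics apply), "rvec" (rotation vector, rad) and "tvec" (3), from world to camera coordinates, as OpenCV has them. Camera axes: x right, y down, z forward; pixel columns grow to the right and rows downward; lengths in m; the calibration is good to about 2 mm. A picture is of the moment at which its call begins. camera_params takes no time and is no camera call.
- manip.close_job(): hands the job in; it is judged then, once.
The state is a dict: "t": time; "joints": joint angles; "dq": joint speeds; "tau": joint torques, N m; "ee_pos": TCP position; "ee_rot": TCP orientation; "wrist_force": force on the tool from outside, world axes, zero at the start; "wrist_torque": the same for the moment, N m; "finger_gap": opening from 0.0 (shut) to 1.0 (fully open); "grasp_force": force on a finger pad.
Only numpy, scipy, OpenCV 4.12 (cv2) and the standard library are available. Lean on these libraries where they do the work, as an engineer would, in place of code of your own. Each camera call takes 0.05 s, during which the arm holds its last target. There are 200 camera calls.

## Working session

There is one attempt and no reset: what is moved stays moved. The work goes in short steps, Python scripts to look and compute and a tool call to move; the robot and the scene stay as the last step left them, time stands still between calls to the robot, and variables do not carry over. Pictures are saved under pics/ and viewed, at most 10 in all, crops included, and the job is handed in when it is done.

Besides the shell and the picture viewer there is one more tool, called after "Request:" in YAML: its name, and indented under it one key for each argument. servo_tool: Moves the arm, as the interface text tells. Its arguments: {"type":"object","properties":{"deltas":{"type":"array"},"fingers":{"type":"number"},"grip_force":{"type":"number"}},"required":["deltas"]}

```bash
ls; mkdir -p pics; python3 - <<'E'
from station import manip
import cv2
s=manip.sense(); print({k:s[k] for k in s})
for n in ("side","top"):
    im=manip.capture(n); cv2.imwrite(f"pics/{n}0.png",im[:,:,::-1]); print(n,manip.camera_params(n))
E
```

```text
pics
{'t': 0.0, 'joints': array([-1.33222845,  0.5372267 , -0.00444262,  1.53883669,  0.00259161,
        1.06724135, -0.07119025]), 'dq': array([ 1.66799756e-03,  9.12651192e-05,  4.64633716e-04, -1.02274618e-03,
       -5.66503690e-05, -2.90619461e-03, -5.28954123e-04]), 'tau': array([-2.13659541e-04, -5.70983362e+01,  9.90356617e-01, -2.51607817e+01,
       -5.63532009e-02,  1.76009542e-02,  1.52659586e-04]), 'ee_pos': array([0.19489002, 0.61952268, 0.26281395]), 'ee_rot': array([ 1.51754794e-01,  9.88417804e-01, -8.50121379e-04, -7.20251779e-05]), 'wrist_force': array([-0.38020954,  1.01297657, -0.18452591]), 'wrist_torque': array([0.02573898, 0.01585603, 0.03480844]), 'grasp_force': 0.0, 'finger_gap': 1.0006762038170407}
side {'vfov': 55.261683974498894, 'cx': 315.84995180699144, 'cy': 244.3176058396591, 'k1': -0.03637976262466189, 'rvec': array([-0.06820264,  2.82013406, -1.37970537]), 'tvec': array([0.55852487, 0.12510164, 0.93297124])}
top {'vfov': 55.54579138808367, 'cx': 326.23219400588476, 'cy': 242.24777658334838, 'k1': -0.040735065010465664, 'rvec': array([ 2.09894483, -2.15032029,  0.22247713]), 'tvec': array([0.01902567, 0.56060453, 0.78366566])}
```

View pics/side0.png

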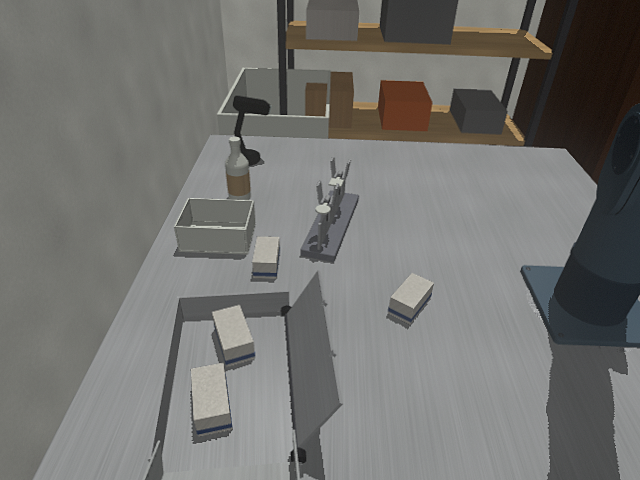

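View pics/top0.png

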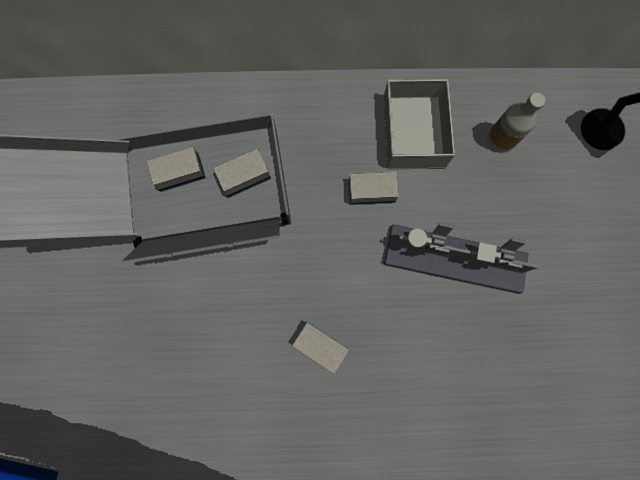

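The side view shows the two clips on the rack, at about (323,225) round tag and (337,185). The wing runs from (318,273) to (340,405), with ears near (333,354) and (322,302). The top view shows the round tag at (418,238), the square tag at (487,252), and the wing top edge from about (125,258) to (280,233). I'll zoom in on these.

```bash
cat > h.py <<'E'
import numpy as np, cv2
from station import manip
from scipy.optimize import least_squares
P={n:manip.camera_params(n) for n in ("side","top")}
def ray(n,uv):
    p=P[n]; f=240/np.tan(np.radians(p["vfov"])/2)
    d=(np.array(uv,float)-[p["cx"],p["cy"]])/f; x=d.copy()
    for _ in range(20): x=d/(1+p["k1"]*(x@x))
    R=cv2.Rodrigues(p["rvec"])[0]; v=R.T@np.r_[x,1]; return -R.T@p["tvec"],v/np.linalg.norm(v)
def plane(n,uv,z):
    c,v=ray(n,uv); return c+v*(z-c[2])/v[2]
def tri(us,ut):
    (a,u),(b,w)=ray("side",us),ray("top",ut)
    s=np.linalg.lstsq(np.c_[u,-w],b-a,rcond=None)[0]; p,q=a+s[0]*u,b+s[1]*w
    return (p+q)/2,np.linalg.norm(p-q)*1000
def proj(n,X):
    p=P[n]; f=240/np.tan(np.radians(p["vfov"])/2); R=cv2.Rodrigues(p["rvec"])[0]
    c=R@np.array(X)+p["tvec"]; x=c[:2]/c[2]; return x*(1+p["k1"]*(x@x))*f+[p["cx"],p["cy"]]
E
python3 - <<'E'
import cv2,numpy as np
t=cv2.imread("pics/top0.png");s=cv2.imread("pics/side0.png")
def crop(im,x,y,w,h,k): return cv2.resize(im[y:y+h,x:x+w],None,fx=k,fy=k,interpolation=cv2.INTER_CUBIC)
c=np.zeros((600,800,3),np.uint8)
a=crop(t,375,215,165,85,3); c[:255,:495]=a
b=crop(t,115,205,185,60,3);c[260:440,:555]=b
d=crop(s,290,150,75,115,4)
c2=np.zeros((600,800,3),np.uint8)
e=crop(s,275,262,75,150,4); c2[:600,:300]=e; c2[:460,320:620]=d
cv2.imwrite("pics/c1.png",c);cv2.imwrite("pics/c2.png",c2)
E
```

```text
(no output)
```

View pics/c1.png

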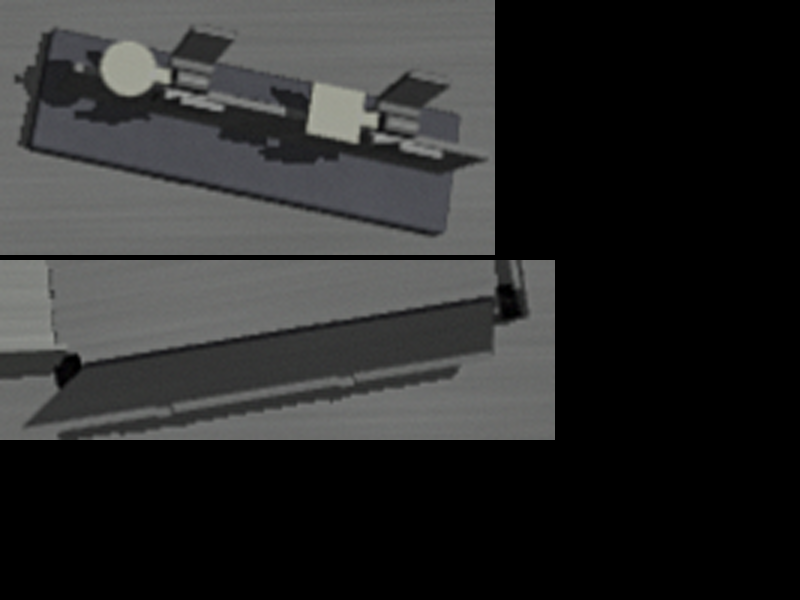

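View pics/c2.png

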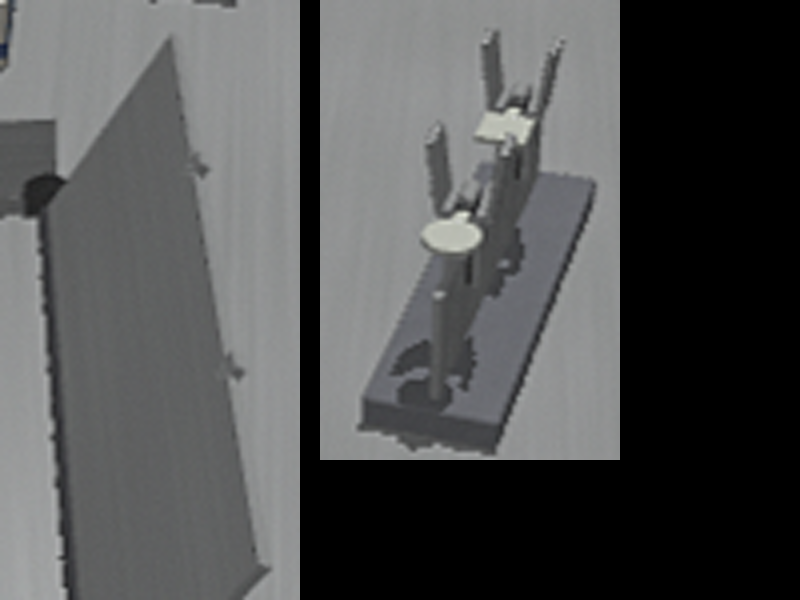

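```bash
python3 - <<'E'
from h import *
im={n:cv2.imread(f"pics/{n}0.png") for n in P}
def white(n,x0,y0,x1,y1,tag):
    g=im[n][y0:y1,x0:x1].min(axis=2); m=(g>165).astype(np.uint8)
    k,l,st,c=cv2.connectedComponentsWithStats(m)
    for i in range(1,k):
        if st[i,4]>30: print(n,tag,(c[i]+[x0,y0]).round(1),st[i].tolist())
white("top",400,222,450,260,"rack");white("top",470,235,520,275,"rack2")
white("side",300,165,365,260,"rack")
for nm,a,b in [("tip far",(318,271.3),(279.3,235.7)),("tip near",(340.5,404.5),(123.3,260.7)),("earR",(324.5,303.5),(231.7,245)),("earL",(332.5,354),(171.7,254.3))]:
    print(nm,*tri(a,b))
for uv in [(143.3,240),(279.3,217.3)]: print("hinge",plane("top",uv,.035))
print("hinge side",plane("side",(286.7,314.5),.035))
E
```

```text
side rack [335.6 180.8] [29, 12, 14, 9, 71]
side rack [322.6 207.9] [16, 38, 14, 10, 92]
tip far [0.55609979 0.08449716 0.13769287] 2.5506815189275116
tip near [0.51908006 0.34213438 0.13757238] 4.472071690237857
earR [0.54253804 0.16290336 0.1388109 ] 1.475530693412294
earL [0.52907178 0.26190908 0.13800375] 2.0872023304001575
hinge [0.57713457 0.35076187 0.035     ]
hinge [0.61529015 0.09325995 0.035     ]
hinge side [0.61029944 0.09267705 0.035     ]
```

The wing measures consistently: 260 mm long, ears 99 mm apart, rim at z≈0.138, which gives a lean of about 0.52 rad. Seating the clip square to it means tilting the tool by that much, but the documented rows only spin about z. Before I plan around that, I'll send a zero-motion row to see how the tool treats a tilt field.

Request:
servo_tool:
  deltas:
    - {"dx": 0, "dy": 0, "dz": 0, "spin": 0, "tilt": 0}

```text
$.deltas[0]: bad value
```

That was refused, so only dx, dy, dz and spin exist and I'll stay with those. Next I'll locate the clip.

```bash
python3 - <<'E'
from h import *
im={n:cv2.imread(f"pics/{n}0.png") for n in P}
def blob(n,x0,y0,x1,y1,th):
    g=im[n][y0:y1,x0:x1].min(axis=2); m=cv2.morphologyEx((g>th).astype(np.uint8),cv2.MORPH_OPEN,np.ones((5,5)))
    k,l,st,c=cv2.connectedComponentsWithStats(m); i=1+np.argmax(st[1:,4]); return c[i]+[x0,y0],st[i].tolist()
r={}
for nm,bs,bt in [("round",(310,198,336,218),(400,225,432,252)),("square",(322,172,350,190),(472,238,503,268))]:
    a,sa=blob("side",*bs,140);b,sb=blob("top",*bt,140); r[nm],e=tri(a,b); print(nm,a,sa,b,sb,r[nm],e)
d=r["round"]-r["square"]; L=np.hypot(*d[:2]); yv=d[:2]/L; print("sep",L,"yaw",np.arctan2(-yv[0],yv[1]))
o=r["round"][:2]-.036*yv; print("clip origin",o,"az",np.arctan2(o[1],o[0]),np.hypot(*o))
# rack foot corners (top, z=.02) : yaw check
c=[plane("top",((x/3+375),(y/3+215)),.02) for x,y in [(52,30),(32,148),(440,234)]]; print(c)
f=c[1]-c[2]; print("rack yaw",np.arctan2(-f[0],f[1]),np.linalg.norm(f),np.linalg.norm(c[0]-c[1]))
# strip ends / handle tops
print("strip near top",plane("side",(320,223.3),.09))
def cr(x,y): return (x-320)/4+290,y/4+150
H1=tri(cr(436,130),(190/3+375,30/3+215)); print("left handle top?",H1)
E
```

```text
round [312.45689655 207.21551724] [0, 0, 7, 20, 116] [417.43577982 237.41743119] [10, 5, 16, 16, 218] [ 0.56498179 -0.1529657   0.10995769] 19.938644638905906
square [328.7716895  180.66210046] [0, 0, 19, 18, 219] [486.236 252.04 ] [6, 6, 17, 17, 250] [ 0.53381634 -0.2704411   0.11059338] 14.921838163992481
sep 0.12153910568425959 yaw -0.25931988895547237
clip origin [ 0.55575056 -0.18776203] az -0.32581278319418755 0.5866116798002033
[array([ 0.59888687, -0.12398985,  0.02      ]), array([ 0.52232492, -0.10714737,  0.02      ]), array([ 0.46091427, -0.36398292,  0.02      ])]
rack yaw -0.23469847785757988 0.26407530958067066 0.07839261174998442
strip near top [ 0.55678401 -0.12610847  0.09      ]
left handle top? (array([ 0.56308323, -0.17491186,  0.1625345 ]), np.float64(1.6029999518935585))
```

```bash
python3 - <<'E'
from h import *
r={}
for nm,a,b in [("round",(322.6,208.3),(417.6,237.5)),("square",(336,181),(486.5,252.3))]:
    r[nm],e=tri(a,b); print(nm,r[nm],e, plane("top",b,.113))
R=plane("top",(417.6,237.5),.111)[:2];S=plane("top",(486.5,252.3),.111)[:2]
d=R-S; L=np.hypot(*d); yv=d/L; yaw=np.arctan2(-yv[0],yv[1]); print("sep",L,"yaw",yaw)
o=R-.036*yv; print("origin",o,"tag",R)
# strip centre line check: y at near end
n=plane("side",(320,223.3),.09)[:2]; print("near end off line (x) mm",((n-o)@[np.cos(yaw),np.sin(yaw)])*1e3, ((n-o)@yv)*1e3)
q=plane("top",(537.3,267.7),.09)[:2]; print("far end", ((q-o)@[np.cos(yaw),np.sin(yaw)])*1e3, ((q-o)@yv)*1e3)
E
```

```text
round [ 0.55330526 -0.15083351  0.11278455] 1.6684972733816883 [ 0.5541036  -0.15094706  0.113     ]
square [ 0.52459491 -0.26783117  0.11420836] 1.316578025433083 [ 0.52545498 -0.26843498  0.113     ]
sep 0.1212468006947491 yaw -0.23917565158781276
origin [ 0.54598271 -0.186366  ] tag [ 0.55451118 -0.15139079]
near end off line (x) mm -3.781298370121371 61.10106549162894
far end -2.6634293517150893 -185.2211822789517
```

Request:
servo_tool:
  deltas:
    - {"dx": 26, "dy": -32, "dz": 0, "spin": -0.075}
    - {"dx": 26, "dy": -32, "dz": 0, "spin": -0.075}
    - {"dx": 26, "dy": -32, "dz": 0, "spin": -0.075}
    - {"dx": 26, "dy": -32, "dz": 0, "spin": -0.075}
    - {"dx": 26, "dy": -32, "dz": 0, "spin": -0.075}
    - {"dx": 26, "dy": -32, "dz": 0, "spin": -0.075}
    - {"dx": 26, "dy": -32, "dz": 0, "spin": -0.075}
    - {"dx": 26, "dy": -32, "dz": 0, "spin": -0.075}
    - {"dx": 26, "dy": -32, "dz": 0, "spin": -0.075}
    - {"dx": 26, "dy": -32, "dz": 0, "spin": -0.075}
    - {"dx": 9, "dy": -40, "dz": 0, "spin": -0.075}
    - {"dx": 9, "dy": -40, "dz": 0, "spin": -0.075}
    - {"dx": 9, "dy": -40, "dz": 0, "spin": -0.075}
    - {"dx": 9, "dy": -40, "dz": 0, "spin": -0.075}
    - {"dx": 9, "dy": -40, "dz": 0, "spin": -0.075}
    - {"dx": 9, "dy": -40, "dz": 0, "spin": -0.075}
    - {"dx": 9, "dy": -40, "dz": 0, "spin": -0.075}
    - {"dx": 9, "dy": -40, "dz": 0, "spin": -0.075}
    - {"dx": 9, "dy": -40, "dz": 0, "spin": -0.075}
    - {"dx": 9, "dy": -40, "dz": 0, "spin": -0.075}
  fingers: 1
  grip_force: 5

```text
t: 1.77
ee_pos: [0.5449, -0.1018, 0.2636]
ee_rot: [0.786, 0.618, -0.0, -0.0]
wrist_force: [1.2, 0.0, -0.5]
finger_gap: 0.999
grasp_force: 0.0
```

```bash
python3 - <<'E'
from station import manip
s=manip.sense(); print(s["t"],s["joints"].round(4),s["ee_pos"],s["ee_rot"],s["wrist_force"])
E
```

```text
1.7667 [-0.326   0.4129  0.559   1.8209 -0.2591  0.9812  0.1034] [ 0.54493638 -0.10177079  0.26360527] [ 7.85845766e-01  6.18422512e-01 -9.30769612e-06 -1.71186356e-04] [ 1.16776598  0.04086999 -0.49561994]
```

Request:
servo_tool:
  deltas:
    - {"dx": 0, "dy": -28, "dz": 0, "spin": 0}
    - {"dx": 0, "dy": -28, "dz": 0, "spin": 0}
    - {"dx": 0, "dy": -28, "dz": -20, "spin": 0}
    - {"dx": 0, "dy": 0, "dz": -36, "spin": 0}
    - {"dx": 0, "dy": 0, "dz": -36, "spin": 0}
    - {"dx": 0, "dy": 0, "dz": -20, "spin": 0}
    - {"dx": 0, "dy": 0, "dz": -8, "spin": 0}
    - {"dx": 0, "dy": 0, "dz": 0, "spin": 0}

```text
t: 2.43
ee_pos: [0.5438, -0.1835, 0.1419]
ee_rot: [0.785, 0.62, -0.001, -0.001]
wrist_force: [0.5, -0.6, 0.5]
finger_gap: 0.999
grasp_force: 0.0
```

```bash
python3 - <<'E'
from station import manip
import cv2,numpy as np
s=manip.sense(); print(s["t"],s["joints"].round(4),s["ee_pos"],s["wrist_force"])
a=manip.capture("side");b=manip.capture("top")
c=np.zeros((480,800,3),np.uint8); c[:,:360]=cv2.resize(a[130:290,270:390],None,fx=3,fy=3); c[:480,360:]=cv2.resize(b[170:330,370:517],None,fx=3,fy=3)[:, :440]
cv2.imwrite("pics/g1.png",c[:,:,::-1])
E
```

```text
2.4333 [-0.1077  0.6165  0.4821  1.8519 -0.3935  0.7727  0.3519] [ 0.54378113 -0.18353151  0.14188508] [ 0.53302407 -0.64070018  0.49421599]
```

View pics/g1.png

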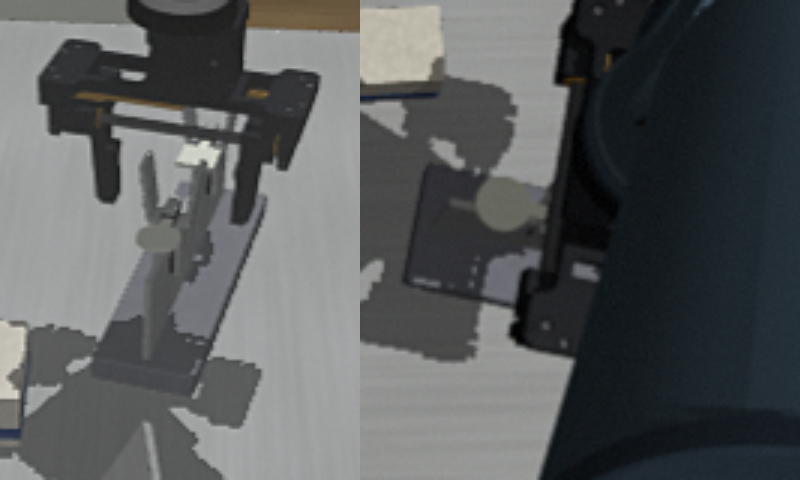

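The side view shows the fingers at about (105,180) and (243,190), straddling the round-tag clip's handles at about (160,180), with no contact. I'll squeeze.

Request:
servo_tool:
  deltas:
    - {"dx": 0, "dy": 0, "dz": 0, "spin": 0}
    - {"dx": 0, "dy": 0, "dz": 0, "spin": 0}
    - {"dx": 0, "dy": 0, "dz": 0, "spin": 0}
    - {"dx": 0, "dy": 0, "dz": 0, "spin": 0}
    - {"dx": 0, "dy": 0, "dz": 0, "spin": 0}
    - {"dx": 0, "dy": 0, "dz": 0, "spin": 0}
  fingers: -1
  grip_force: 28

```text
t: 3.03
ee_pos: [0.5452, -0.1839, 0.144]
ee_rot: [0.785, 0.62, 0.0, 0.0]
wrist_force: [0.1, -0.4, -0.4]
finger_gap: 0.57
grasp_force: 0.0
```

Request:
servo_tool:
  deltas:
    - {"dx": 0, "dy": 0, "dz": 0, "spin": 0}
    - {"dx": 0, "dy": 0, "dz": 0, "spin": 0}
    - {"dx": 0, "dy": 0, "dz": 0, "spin": 0}
    - {"dx": 0, "dy": 0, "dz": 0, "spin": 0}
    - {"dx": 0, "dy": 0, "dz": 0, "spin": 0}

```text
t: 3.45
ee_pos: [0.5449, -0.1839, 0.1436]
ee_rot: [0.785, 0.62, -0.0, -0.0]
wrist_force: [0.1, 0.3, -0.7]
finger_gap: 0.361
grasp_force: 28.0
```

Gap is 31.8 mm, so the handles are at the stop, and side forces are negligible. Lifting.

Request:
servo_tool:
  deltas:
    - {"dx": 0, "dy": 0, "dz": 15, "spin": 0}
    - {"dx": 0, "dy": 0, "dz": 30, "spin": 0}
    - {"dx": 0, "dy": 0, "dz": 40, "spin": 0}
    - {"dx": 0, "dy": 0, "dz": 40, "spin": 0}

```text
t: 3.78
ee_pos: [0.5441, -0.1838, 0.2694]
ee_rot: [0.785, 0.62, -0.001, -0.001]
wrist_force: [0.9, -0.6, -0.8]
finger_gap: 0.353
grasp_force: 28.0
```

```bash
cat > kin.py <<'E'
import numpy as np
from scipy.spatial.transform import Rotation as R
def fk(q,p):
    d1,d3,d5,d7,by,a4,a6,q7o,s1=p[:9]
    T=R.from_euler("z",by); x=np.array([0,0,d1]); 
    for i,ax in enumerate("zyzyzyz"):
        off=0
        T=T*R.from_euler(ax,q[i]+(q7o if i==6 else 0))
        if i==2: x=x+T.apply([a4,0,d3])
        if i==3: x=x+T.apply([-a4,0,0])
        if i==4: x=x+T.apply([a6,0,d5])
        if i==5: x=x+T.apply([s1,0,0])
        if i==6: x=x+T.apply([0,0,d7])
    return x,T
E
python3 - <<'E'
from kin import *
from station import manip
from scipy.optimize import least_squares
s=manip.sense(); print(s["t"],s["joints"].round(4),s["ee_pos"],s["ee_rot"],s["wrist_force"],s["finger_gap"])
D=[([-1.33222845,0.5372267,-0.00444262,1.53883669,0.00259161,1.06724135,-0.07119025],[0.19489002,0.61952268,0.26281395],[1.51754794e-01,9.88417804e-01,-8.5e-04,-7.2e-05]),
([-0.326,0.4129,0.559,1.8209,-0.2591,0.9812,0.1034],[0.54493638,-0.10177079,0.26360527],[7.85845766e-01,6.18422512e-01,-9.3e-06,-1.7e-04]),
([-0.1077,0.6165,0.4821,1.8519,-0.3935,0.7727,0.3519],[0.54378113,-0.18353151,0.14188508],[.785,.62,-.001,-.001]),
(s["joints"],s["ee_pos"],s["ee_rot"])]
for sg in (1,-1):
  def res(p):
    o=[]
    for q,x,r in D:
        q=np.array(q)*[sg,1,sg,1,sg,1,sg]; X,T=fk(q,p); o+=[*(X-x),*(.3*(T.inv()*R.from_quat(r)).as_rotvec())]
    return o
  best=min((least_squares(res,[.3,.4,.4,.2,b,0,0,c,0]) for b in np.arange(-3,3.1,1.5) for c in np.arange(-3,3.1,1.5)),key=lambda r:r.cost)
  print(sg,best.cost,best.x.round(4))
  if best.cost<1e-3: np.save("kin.npy",np.r_[best.x,sg])
  print(np.abs(best.fun).round(4))
E
```

```text
3.7833 [-0.1837  0.4472  0.5765  1.7629 -0.28    1.0167  0.263 ] [ 0.54413658 -0.18384742  0.26942296] [ 0.78492457  0.61959009 -0.00094604 -0.00080651] [ 0.89439603 -0.59214567 -0.80086196] 0.35314540684803253
1 0.32755940278640727 [-138.7367   -4.5027   -1.5129 -141.6908   -0.6561    3.2877    1.0006
    0.6344    1.1554]
[5.300e-02 6.200e-02 1.241e-01 6.000e-04 1.100e-03 6.756e-01 3.340e-02
 1.990e-02 9.930e-02 1.000e-04 1.000e-04 2.265e-01 6.100e-03 1.730e-02
 4.160e-02 1.000e-04 5.000e-04 2.244e-01 8.500e-03 8.110e-02 6.640e-02
 2.000e-04 4.000e-04 2.247e-01]
-1 2.038002633921074e-06 [-0.4016  0.4678  0.4216 -0.4755 -0.0696  0.0269  0.0201  1.5012 -0.0138]
[0.0001 0.0003 0.0011 0.     0.     0.     0.0002 0.0006 0.     0.
 0.     0.     0.0002 0.0003 0.0002 0.0003 0.0001 0.     0.0001 0.0007
 0.0013 0.     0.0001 0.    ]
```

Request:
servo_tool:
  deltas:
    - {"dx": 1, "dy": 22, "dz": 32, "spin": 0.032}
    - {"dx": 1, "dy": 22, "dz": 32, "spin": 0.032}
    - {"dx": 1, "dy": 22, "dz": 32, "spin": 0.032}
    - {"dx": 1, "dy": 22, "dz": 32, "spin": 0.032}
    - {"dx": 1, "dy": 22, "dz": 32, "spin": 0.032}
    - {"dx": 1, "dy": 22, "dz": 32, "spin": 0.032}
    - {"dx": 1, "dy": 22, "dz": 32, "spin": 0.032}
    - {"dx": 1, "dy": 22, "dz": 32, "spin": 0.032}
    - {"dx": 1, "dy": 22, "dz": 32, "spin": 0.032}
    - {"dx": 1, "dy": 22, "dz": 32, "spin": 0.032}
    - {"dx": 1, "dy": 22, "dz": 32, "spin": 0.032}
    - {"dx": 1, "dy": 22, "dz": 32, "spin": 0.032}
    - {"dx": 0, "dy": 0, "dz": 40, "spin": 0}
    - {"dx": 0, "dy": 0, "dz": 40, "spin": 0}

```text
t: 4.95
ee_pos: [0.5505, 0.0817, 0.7023]
ee_rot: [0.65, 0.76, 0.018, 0.015]
wrist_force: [0.7, -0.5, -0.6]
finger_gap: 0.36
grasp_force: 28.0
```

```bash
cat > st.py <<'E'
from kin import *
from station import manip
s=manip.sense(); r=R.from_quat(s["ee_rot"]).as_matrix(); z=r[:,2]; y=r[:,1]
print(round(s["t"],2),s["joints"].round(3),s["ee_pos"].round(4),"rot",s["ee_rot"].round(4),"F",s["wrist_force"].round(1),"gap",round(s["finger_gap"],3))
print("tilt",np.arccos(-z[2]).round(4),"tiltdir",np.arctan2(z[1],z[0]).round(3),"tooly yaw",np.arctan2(y[1],y[0]).round(4),"tool y",y.round(3))
E
python3 st.py
```

```text
4.95 [-0.472  0.257  0.367  0.946 -0.099  1.907  0.002] [0.5505 0.0817 0.7023] rot [0.65   0.7596 0.0182 0.0151] F [ 0.7 -0.5 -0.6] gap 0.36
tilt 0.0473 tiltdir 0.172 tooly yaw 0.1552 tool y [0.987 0.154 0.047]
```

Driving past the wrist-joint limit (q6 at 1.907) tilts the tool outward in the plane I need. I'll continue and check whether the tilt is kept.

Request:
servo_tool:
  deltas:
    - {"dx": 0, "dy": 0, "dz": 40, "spin": 0}
    - {"dx": 0, "dy": 0, "dz": 40, "spin": 0}
    - {"dx": 0, "dy": 0, "dz": 40, "spin": 0}
    - {"dx": 0, "dy": 0, "dz": 40, "spin": 0}

```text
t: 5.28
ee_pos: [0.5262, 0.0737, 0.7634]
ee_rot: [0.651, 0.755, 0.063, 0.054]
wrist_force: [-0.3, 0.1, -0.6]
finger_gap: 0.354
grasp_force: 28.0
```

```bash
python3 st.py
```

```text
5.28 [-5.940e-01  1.790e-01  5.030e-01  9.060e-01 -9.800e-02  1.909e+00
  1.000e-03] [0.5262 0.0737 0.7634] rot [0.651  0.7545 0.0629 0.0544] F [-0.3  0.1 -0.6] gap 0.354
tilt 0.1664 tiltdir 0.146 tooly yaw 0.1471 tool y [0.976 0.145 0.166]
```

Request:
servo_tool:
  deltas:
    - {"dx": 0, "dy": 0, "dz": -40, "spin": 0}
    - {"dx": 0, "dy": 0, "dz": -40, "spin": 0}

```text
t: 5.45
ee_pos: [0.5272, 0.0731, 0.685]
ee_rot: [0.651, 0.754, 0.066, 0.057]
wrist_force: [1.8, -0.5, -2.3]
finger_gap: 0.354
grasp_force: 28.0
```

```bash
python3 st.py
```

```text
5.45 [-0.644  0.094  0.478  1.186 -0.04   1.697 -0.033] [0.5272 0.0731 0.685 ] rot [0.651  0.7541 0.0658 0.0567] F [ 1.8 -0.5 -2.3] gap 0.354
tilt 0.174 tiltdir 0.148 tooly yaw 0.1464 tool y [0.974 0.144 0.173]
```

The tilt persists when I move back, so I can build it up to the lean angle this way. I'll keep pushing up.

Request:
servo_tool:
  deltas:
    - {"dx": 4, "dy": 0, "dz": 41, "spin": 0}
    - {"dx": 4, "dy": 0, "dz": 41, "spin": 0}
    - {"dx": 4, "dy": 0, "dz": 41, "spin": 0}
    - {"dx": 4, "dy": 0, "dz": 41, "spin": 0}
    - {"dx": 4, "dy": 0, "dz": 41, "spin": 0}
    - {"dx": 4, "dy": 0, "dz": 41, "spin": 0}
    - {"dx": 4, "dy": 0, "dz": 41, "spin": 0}
    - {"dx": 4, "dy": 0, "dz": 41, "spin": 0}

```text
t: 6.12
ee_pos: [0.5291, 0.0699, 0.8533]
ee_rot: [0.642, 0.745, 0.137, 0.119]
wrist_force: [0.5, -0.6, -0.7]
finger_gap: 0.354
grasp_force: 28.0
```

```bash
python3 st.py; python3 - <<'E'
from h import *
im={n:cv2.cvtColor(cv2.imread(f"pics/{n}0.png"),cv2.COLOR_BGR2GRAY).astype(float) for n in P}
def line(n,a,b,skip=(),w=5):
    a,b=np.array(a,float),np.array(b,float); t=(b-a)/np.linalg.norm(b-a); nn=np.array([-t[1],t[0]]); pts=[]
    for s in np.linspace(.06,.94,45):
        if any(l<s<h for l,h in skip): continue
        c=a+s*(b-a); k=np.arange(-w,w+.1,.5); m=(c+k[:,None]*nn).astype(np.float32)
        v=cv2.remap(im[n].astype(np.float32),m[:,0].copy(),m[:,1].copy(),cv2.INTER_LINEAR).ravel()
        g=np.abs(np.gradient(cv2.GaussianBlur(v[None],(0,0),1).ravel())); pts.append(c+k[g.argmax()]*nn)
    pts=np.array(pts,np.float32); vx,vy,x,y=cv2.fitLine(pts,cv2.DIST_HUBER,0,.01,.01).ravel(); d=(pts-[x,y])@[-vy,vx]
    print(n,"line",vx.round(4),vy.round(4),x,y,"rms",np.median(np.abs(d)).round(2)); return np.array([x,y]),np.array([vx,vy])
T=line("top",(123.3,260.7),(279.3,235.7),[(.25,.36),(.64,.76)]); S=line("side",(318,271.3),(340.5,404.5),[(.18,.3),(.55,.68)])
def pl(n,L):
    c,u=ray(n,L[0]-40*L[1]);_,v=ray(n,L[0]+40*L[1]); N=np.cross(u,v);N/=np.linalg.norm(N); return N,N@c
A,a=pl("top",T);B,b=pl("side",S); d=np.cross(A,B); d/=np.linalg.norm(d)*np.sign(d[1])
p=np.linalg.solve([A,B,[0,1,0]],[a,b,.213]); print("outer rim edge at y=.213",p,"dir",d,"yaw",np.arctan2(-d[0],d[1]))
H=line("top",(150,239),(275,218),w=4); N,h=pl("top",H)
for y in (.213,): q=np.linalg.solve([N,[0,0,1],[0,1,0]],[h,.035,y]); print("hinge line top view z.035",q)
E
```

```text
6.12 [-0.6    0.169  0.542  0.718 -0.115  1.909  0.008] [0.5291 0.0699 0.8533] rot [0.6423 0.7446 0.1371 0.1194] F [ 0.5 -0.6 -0.7] gap 0.354
tilt 0.3657 tiltdir 0.142 tooly yaw 0.1477 tool y [0.924 0.137 0.358]
top line 0.985 -0.1725 199.43248 250.5248 rms 0.44
side line 0.1615 0.9869 328.64548 338.82413 rms 0.1
outer rim edge at y=.213 [0.53663406 0.213      0.13465664] dir [-0.14702336  0.9887053  -0.02908524] yaw 0.14762116728213223
top line 0.987 -0.1608 216.53462 226.50397 rms 0.13
hinge line top view z.035 [0.59999592 0.213      0.035     ]
```

Request:
servo_tool:
  deltas:
    - {"dx": 4, "dy": 0, "dz": 41, "spin": 0}
    - {"dx": 4, "dy": 0, "dz": 41, "spin": 0}
    - {"dx": 4, "dy": 0, "dz": 41, "spin": 0}
    - {"dx": 4, "dy": 0, "dz": 41, "spin": 0}

```text
t: 6.45
ee_pos: [0.5264, 0.0676, 0.9111]
ee_rot: [0.633, 0.734, 0.185, 0.161]
wrist_force: [0.3, -0.3, -1.5]
finger_gap: 0.354
grasp_force: 28.0
```

```bash
python3 st.py
```

```text
6.45 [-0.58   0.173  0.551  0.584 -0.137  1.909  0.01 ] [0.5264 0.0676 0.9111] rot [0.6332 0.7341 0.1847 0.1615] F [ 0.3 -0.3 -1.5] gap 0.354
tilt 0.4957 tiltdir 0.141 tooly yaw 0.1481 tool y [0.87  0.13  0.476]
```

Request:
servo_tool:
  deltas:
    - {"dx": 3, "dy": 0, "dz": 24, "spin": 0}
    - {"dx": -2, "dy": 8, "dz": -38, "spin": 0}
    - {"dx": -2, "dy": 8, "dz": -38, "spin": 0}
    - {"dx": -2, "dy": 8, "dz": -38, "spin": 0}
    - {"dx": -2, "dy": 8, "dz": -38, "spin": 0}
    - {"dx": -2, "dy": 8, "dz": -38, "spin": 0}
    - {"dx": -2, "dy": 8, "dz": -38, "spin": 0}
    - {"dx": -2, "dy": 8, "dz": -38, "spin": 0}
    - {"dx": -2, "dy": 8, "dz": -38, "spin": 0}
    - {"dx": -2, "dy": 8, "dz": -38, "spin": 0}
    - {"dx": -2, "dy": 8, "dz": -38, "spin": 0}
    - {"dx": -2, "dy": 8, "dz": -38, "spin": 0}
    - {"dx": -2, "dy": 8, "dz": -38, "spin": 0}
    - {"dx": -2, "dy": 8, "dz": -38, "spin": 0}
    - {"dx": -2, "dy": 8, "dz": -38, "spin": 0}
    - {"dx": -2, "dy": 8, "dz": -38, "spin": 0}

```text
t: 7.78
ee_pos: [0.4969, 0.1855, 0.3552]
ee_rot: [0.633, 0.732, 0.192, 0.166]
wrist_force: [-0.2, 0.7, -1.3]
finger_gap: 0.359
grasp_force: 28.0
```

```bash
python3 st.py
```

```text
7.78 [-0.831 -0.006  0.277  2.128  0.372  0.575 -0.678] [0.4969 0.1855 0.3552] rot [0.6327 0.7316 0.1916 0.1663] F [-0.2  0.7 -1.3] gap 0.359
tilt 0.513 tiltdir 0.143 tooly yaw 0.145 tool y [0.862 0.126 0.491]
```

Request:
servo_tool:
  deltas:
    - {"dx": -2, "dy": 6, "dz": -33, "spin": 0}
    - {"dx": -2, "dy": 6, "dz": -33, "spin": 0}
    - {"dx": -2, "dy": 6, "dz": -33, "spin": 0}
    - {"dx": 0, "dy": 0, "dz": 0, "spin": 0}

```text
t: 8.12
ee_pos: [0.488, 0.2026, 0.2522]
ee_rot: [0.632, 0.734, 0.186, 0.166]
wrist_force: [-1.0, -0.9, -1.6]
finger_gap: 0.356
grasp_force: 28.0
```

```bash
python3 st.py; python3 - <<'E'
from station import manip
import cv2,numpy as np
a=manip.capture("side");b=manip.capture("top")
cv2.imwrite("pics/side1.png",a[:,:,::-1]);cv2.imwrite("pics/top1.png",b[:,:,::-1])
c=np.zeros((600,800,3),np.uint8); c[:,:450]=cv2.resize(a[200:400,250:400],None,fx=3,fy=3,interpolation=2)
c[:600,450:]=cv2.resize(b[130:330,120:237],None,fx=3,fy=3,interpolation=2)[:,:350]
cv2.imwrite("pics/p1.png",c[:,:,::-1])
E
```

```text
8.12 [-0.873  0.166  0.294  2.244  0.552  0.327 -0.934] [0.488  0.2026 0.2522] rot [0.632  0.7337 0.1863 0.1659] F [-1.  -0.9 -1.6] gap 0.356
tilt 0.5043 tiltdir 0.132 tooly yaw 0.151 tool y [0.866 0.132 0.483]
```

View pics/p1.png

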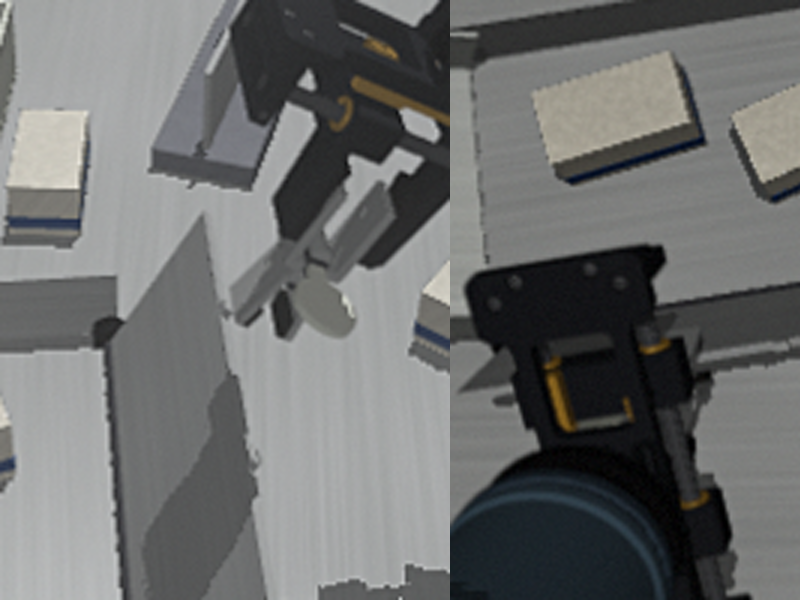

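The side view shows the clip held above and left of the rim: jaw tips at about full-image (330,303), tag ellipse centre at about (358,302), and the right ear at (325,303). The top view of the clip is hidden by the gripper. I'll compare the predicted tag with its pixels to check how the clip sits in the hand.

```bash
cat > rel.py <<'E'
from h import *
from scipy.spatial.transform import Rotation as R
import sys
s=manip.sense(); M=R.from_quat(s["ee_rot"]).as_matrix(); x,y,z=M.T; t=s["ee_pos"]
yc=x*np.sign(x[1]); o=t+.0536*z-.0022*yc
th,yw=.52,.145; u=np.array([-np.sin(th)*np.cos(yw),-np.sin(th)*np.sin(yw),np.cos(th)]); n=np.array([np.cos(th)*np.cos(yw),np.cos(th)*np.sin(yw),np.sin(th)]); e=np.cross(u,n)
rim=np.array([.538,.213,.138]); d=o-rim
print("clip origin",o.round(4),"rel to rim mm: along plate",(d@u*1e3).round(1),"normal",(d@n*1e3).round(1),"along edge",(d@e*1e3).round(1))
print("tilt",np.arccos(-z[2]).round(4),"tool y yaw",np.arctan2(y[1],y[0]).round(4),"F along u,n,e",(s["wrist_force"]@np.c_[u,n,e]).round(1), "t",s["t"])
tag=o+.036*yc-.021*z
E
python3 - <<'E'
from rel import *
im=cv2.imread("pics/side1.png"); print("pred tag side",proj("side",tag),"pred tips",proj("side",o+.026*z+.008*y),proj("side",o+.026*z-.008*y), "rim",proj("side",rim))
g=im[285:320,335:385]; b=g.astype(int); print(im[300,345:372].tolist()[::5], im[290,372].tolist())
m=((b[:,:,2]-b[:,:,0])>6)&(b.min(axis=2)>90); m=cv2.morphologyEx(m.astype(np.uint8),cv2.MORPH_OPEN,np.ones((3,3)))
k,l,st,c=cv2.connectedComponentsWithStats(m)
for i in range(1,k): print(st[i],c[i]+[335,285])
E
```

```text
clip origin [0.518  0.2052 0.2115] rel to rim mm: along plate 74.2 normal 18.3 along edge -4.9
tilt 0.5124 tool y yaw 0.1478 F along u,n,e [-0.1 -0.2  0.9] t 8.2167
pred tag side [354.70681448 297.24805478] pred tips [327.97200635 299.29640603] [337.27778896 302.54513798] rim [326.23374875 327.6145808 ]
[[41, 42, 40], [109, 114, 112], [107, 113, 112], [107, 111, 111], [203, 213, 211], [168, 168, 166]] [158, 159, 157]
```

```bash
python3 - <<'E'
from rel import *
for nm,v in (("u",u),("n",n),("e",e)): print(nm,"px per 10mm",(proj("side",tag+.01*v)-proj("side",tag)).round(2))
# wing ears in the first side picture vs model
for sgn in (1,-1):
    print("ear pred",sgn,proj("side",rim+e*.05*sgn+u*.0025), proj("top",rim+e*.05*sgn+u*.0025))
    print("tip pred",sgn,proj("side",rim+e*.13*sgn-n*.0025),proj("top",rim+e*.13*sgn-n*.0025))
# initial tag on rack in side view with same hand offsets: tcp (.5449,-.1839,.1436)
t0=np.array([.5449,-.1839,.1436]);yy=np.array([.237,.971,0]);o0=t0+[0,0,-.0536]-.0022*yy
print("rack tag pred from TCP",proj("side",o0+.036*yy+[0,0,.021]),"seen (322.6,208.3)",proj("top",o0+.036*yy+[0,0,.021]),"seen (417.6,237.5)")
E
```

```text
clip origin [0.518  0.2052 0.2115] rel to rim mm: along plate 74.2 normal 18.3 along edge -4.9
tilt 0.5124 tool y yaw 0.1478 F along u,n,e [-0.1 -0.2  0.9] t 8.2167
u px per 10mm [ 4.17 -4.93]
n px per 10mm [-6.17 -2.29]
e px per 10mm [1.31 5.32]
ear pred 1 [331.51614709 353.03553536] [170.93678483 254.42482605]
tip pred 1 [340.33554708 403.91799633] [123.62008049 263.30488878]
ear pred -1 [323.15624185 302.92740908] [231.21855601 244.42480053]
tip pred -1 [318.13525305 271.35828401] [279.5214901  237.43522519]
rack tag pred from TCP [322.39461524 208.81526262] seen (322.6,208.3) [417.48060458 238.41266513] seen (417.6,237.5)
```

Request:
servo_tool:
  deltas:
    - {"dx": 0, "dy": 2.5, "dz": -19, "spin": 0}
    - {"dx": 0, "dy": 2.5, "dz": -19, "spin": 0}
    - {"dx": 0, "dy": 0, "dz": 0, "spin": 0}
    - {"dx": 0, "dy": 0, "dz": 0, "spin": 0}
    - {"dx": 0, "dy": 0, "dz": 0, "spin": 0}

```text
t: 8.63
ee_pos: [0.4934, 0.2102, 0.223]
ee_rot: [0.632, 0.731, 0.194, 0.167]
wrist_force: [-0.1, -0.2, -1.5]
finger_gap: 0.357
grasp_force: 28.0
```

```bash
python3 st.py; python3 - <<'E'
from rel import *
a=manip.capture("side"); cv2.imwrite("pics/side2.png",a[:,:,::-1])
c=cv2.resize(a[270:370,290:390],None,fx=6,fy=6,interpolation=cv2.INTER_CUBIC)[:,:,::-1].copy()
for p,col in ((tag,(0,0,255)),(o,(0,255,0)),(o+.026*z+.008*y,(255,0,0)),(o+.026*z-.008*y,(255,0,0)),(rim,(0,255,255)),(t+.006*z,(255,255,0))):
    q=((proj("side",p)-[290,270]+.5)*6).astype(int); cv2.circle(c,tuple(map(int,q)),4,col,-1); print(proj("side",p).round(1),col)
cv2.imwrite("pics/p2.png",c)
E
```

```text
8.63 [-0.922  0.241  0.349  2.264  0.659  0.227 -1.069] [0.4934 0.2102 0.223 ] rot [0.632  0.7315 0.1937 0.1673] F [-0.1 -0.2 -1.5] gap 0.357
tilt 0.5177 tiltdir 0.146 tooly yaw 0.1456 tool y [0.86  0.126 0.495]
clip origin [0.52   0.2119 0.1764] rel to rim mm: along plate 42.3 normal 3.4 along edge 1.5
tilt 0.5177 tool y yaw 0.1456 F along u,n,e [-1.2 -0.9 -0.2] t 8.6333
[351.6 318.9] (0, 0, 255)
[339.5 309.7] (0, 255, 0)
[325.6 319.4] (255, 0, 0)
[334.7 322.5] (255, 0, 0)
[326.2 327.6] (0, 255, 255)
[357.9 289.1] (255, 255, 0)
```

View pics/p2.png

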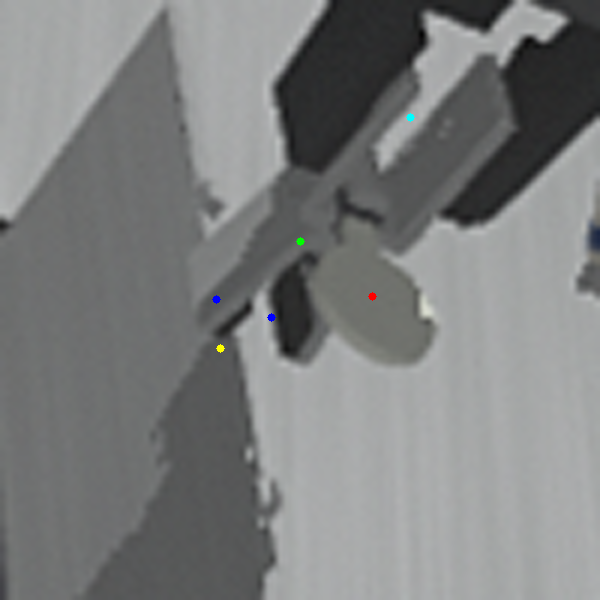

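The predicted tag (372,296) matches the observed one (375,302) in the 6× crop, so the error is about 1 mm. The jaws straddle the rim line at about (220,348), with the clip 3 mm off along the plate normal. I'll correct that and approach along the plate.

Request:
servo_tool:
  deltas:
    - {"dx": -2.5, "dy": -1.5, "dz": -2, "spin": 0}
    - {"dx": 2.5, "dy": 0.5, "dz": -5, "spin": 0}
    - {"dx": 2.5, "dy": 0.5, "dz": -5, "spin": 0}
    - {"dx": 2.5, "dy": 0.5, "dz": -5, "spin": 0}
    - {"dx": 2.5, "dy": 0.5, "dz": -5, "spin": 0}
    - {"dx": 2.5, "dy": 0.5, "dz": -4, "spin": 0}
    - {"dx": 0, "dy": 0, "dz": 0, "spin": 0}
    - {"dx": 0, "dy": 0, "dz": 0, "spin": 0}
    - {"dx": 0, "dy": 0, "dz": 0, "spin": 0}

```text
t: 9.43
ee_pos: [0.5024, 0.211, 0.1953]
ee_rot: [0.632, 0.732, 0.193, 0.167]
wrist_force: [0.4, -1.1, -1.4]
finger_gap: 0.353
grasp_force: 28.0
```

```bash
python3 st.py; python3 rel.py
```

```text
9.43 [-0.771  0.307  0.195  2.257  0.954  0.196 -1.36 ] [0.5024 0.211  0.1953] rot [0.6319 0.7319 0.1927 0.167 ] F [ 0.4 -1.1 -1.4] gap 0.353
tilt 0.5157 tiltdir 0.144 tooly yaw 0.1465 tool y [0.861 0.127 0.493]
clip origin [0.5289 0.2126 0.1487] rel to rim mm: along plate 13.8 normal -2.6 along edge 1.0
tilt 0.5157 tool y yaw 0.1465 F along u,n,e [-1.4 -0.5 -1.1] t 9.4333
```

```bash
python3 - <<'E'
from rel import *
a=manip.capture("side"); cv2.imwrite("pics/side3.png",a[:,:,::-1])
c=cv2.resize(a[285:365,300:380],None,fx=7.5,fy=7.5,interpolation=cv2.INTER_CUBIC)[:,:,::-1].copy()
cv2.imwrite("pics/p3.png",c)
f=lambda p:((proj("side",p)-[300,285]+.5)*7.5).round()
print("tag",f(tag),"near jaw tips",f(o+.026*z+.008*y+.012*e),f(o+.026*z-.008*y+.012*e),"rim at e+12",f(rim+.013*e+.0025*n),f(rim+.013*e-.0025*n))
E
```

```text
clip origin [0.5289 0.2126 0.1487] rel to rim mm: along plate 13.8 normal -2.6 along edge 1.0
tilt 0.5157 tool y yaw 0.1465 F along u,n,e [-1.4 -0.5 -1.1] t 9.4333
tag [333. 361.] near jaw tips [154. 403.] [222. 424.] rim at e+12 [198. 369.] [219. 376.]
```

View pics/p3.png

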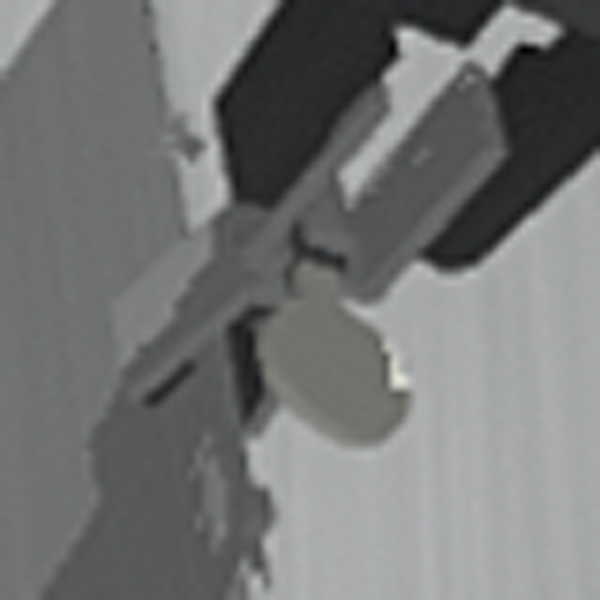

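The picture shows the tray-side jaw inside the wing (tip near (140,390)) and the robot-side jaw just outside it (tip near (260,430)). The plate sits between them, closer to the tray-side jaw. I'll shift +2.3 mm along the normal and keep going slowly.

Request:
servo_tool:
  deltas:
    - {"dx": 2, "dy": 0.3, "dz": 1.1, "spin": 0}
    - {"dx": 0.7, "dy": 0.1, "dz": -1.3, "spin": 0}
    - {"dx": 0.7, "dy": 0.1, "dz": -1.3, "spin": 0}
    - {"dx": 0.7, "dy": 0.1, "dz": -1.3, "spin": 0}
    - {"dx": 0.7, "dy": 0.1, "dz": -1.3, "spin": 0}
    - {"dx": 0.7, "dy": 0.1, "dz": -1.3, "spin": 0}
    - {"dx": 0, "dy": 0, "dz": 0, "spin": 0}
    - {"dx": 0, "dy": 0, "dz": 0, "spin": 0}

```text
t: 10.15
ee_pos: [0.5077, 0.2119, 0.1891]
ee_rot: [0.632, 0.732, 0.192, 0.167]
wrist_force: [-0.5, 0.6, -0.6]
finger_gap: 0.36
grasp_force: 28.0
```

```bash
python3 st.py; python3 rel.py
```

```text
10.15 [-0.723  0.326  0.147  2.246  1.025  0.198 -1.424] [0.5077 0.2119 0.1891] rot [0.6318 0.7322 0.1922 0.1668] F [-0.5  0.6 -0.6] gap 0.36
tilt 0.5146 tiltdir 0.144 tooly yaw 0.1473 tool y [0.861 0.128 0.492]
clip origin [0.5341 0.2135 0.1425] rel to rim mm: along plate 5.7 normal -1.0 along edge 1.1
tilt 0.5146 tool y yaw 0.1473 F along u,n,e [-0.3 -0.7  0.7] t 10.15
```

Request:
servo_tool:
  deltas:
    - {"dx": 1.3, "dy": 0.2, "dz": -0.8, "spin": 0}
    - {"dx": 0.7, "dy": 0.1, "dz": -1.3, "spin": 0}
    - {"dx": 0.7, "dy": 0.1, "dz": -1.3, "spin": 0}
    - {"dx": 0.5, "dy": 0.1, "dz": -0.9, "spin": 0}
    - {"dx": 0, "dy": 0, "dz": 0, "spin": 0}

```text
t: 10.57
ee_pos: [0.5108, 0.2125, 0.1855]
ee_rot: [0.632, 0.732, 0.193, 0.167]
wrist_force: [-8.6, -1.9, 11.9]
finger_gap: 0.359
grasp_force: 28.0
```

```bash
python3 rel.py
```

```text
clip origin [0.5372 0.2142 0.1388] rel to rim mm: along plate 1.0 normal -0.1 along edge 1.3
tilt 0.5156 tool y yaw 0.1473 F along u,n,e [14.7 -1.7 -0.6] t 10.5667
```

The force is 14.7 N along the plate and only −1.7 N normal to it, so the edge is bearing on the depth stop. I'll hold briefly to confirm it's steady.

Request:
servo_tool:
  deltas:
    - {"dx": 0, "dy": 0, "dz": 0, "spin": 0}
    - {"dx": 0, "dy": 0, "dz": 0, "spin": 0}
    - {"dx": 0, "dy": 0, "dz": 0, "spin": 0}

```text
t: 10.82
ee_pos: [0.5107, 0.2125, 0.1855]
ee_rot: [0.632, 0.732, 0.193, 0.167]
wrist_force: [-7.6, -2.8, 10.6]
finger_gap: 0.354
grasp_force: 28.0
```

```bash
python3 rel.py; python3 - <<'E'
from rel import *
a=manip.capture("side"); c=cv2.resize(a[285:365,300:380],None,fx=7,fy=7,interpolation=cv2.INTER_CUBIC)[:,:,::-1]
cv2.imwrite("pics/p4.png",c); cv2.imwrite("pics/side4.png",a[:,:,::-1])
E
```

```text
clip origin [0.5372 0.2142 0.1389] rel to rim mm: along plate 1.0 normal -0.1 along edge 1.3
tilt 0.5156 tool y yaw 0.1473 F along u,n,e [13.2 -1.6 -1.6] t 10.8167
clip origin [0.5372 0.2142 0.1389] rel to rim mm: along plate 1.0 normal -0.1 along edge 1.3
tilt 0.5156 tool y yaw 0.1473 F along u,n,e [13.2 -1.6 -1.6] t 10.8167
```

View pics/p4.png

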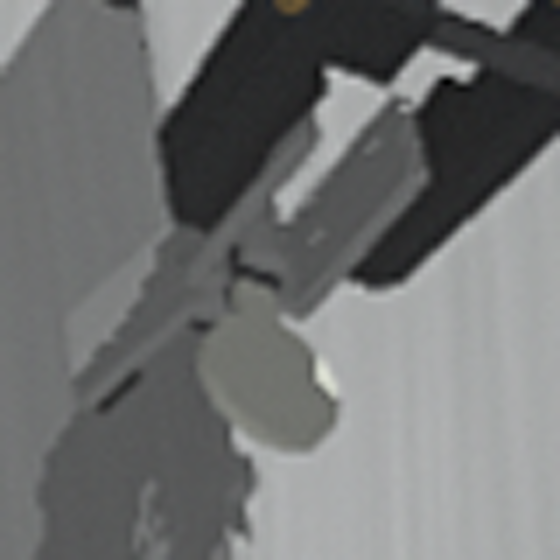

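The plate edge is now up in the throat (about (200,325) in the crop), with a jaw on each side and a steady 13 N along the plate. Letting go.

Request:
servo_tool:
  deltas:
    - {"dx": 0, "dy": 0, "dz": 0, "spin": 0}
    - {"dx": 0, "dy": 0, "dz": 0, "spin": 0}
    - {"dx": 0, "dy": 0, "dz": 0, "spin": 0}
    - {"dx": 0, "dy": 0, "dz": 0, "spin": 0}
    - {"dx": 0, "dy": 0, "dz": 0, "spin": 0}
    - {"dx": 0, "dy": 0, "dz": 0, "spin": 0}
    - {"dx": 0, "dy": 0, "dz": 0, "spin": 0}
    - {"dx": 0, "dy": 0, "dz": 0, "spin": 0}
  fingers: 1

```text
t: 11.53
ee_pos: [0.511, 0.2125, 0.185]
ee_rot: [0.632, 0.732, 0.192, 0.167]
wrist_force: [0.5, -0.8, -0.3]
finger_gap: 0.933
grasp_force: 0.0
```

```bash
python3 rel.py
```

```text
clip origin [0.5374 0.2141 0.1383] rel to rim mm: along plate 0.5 normal -0.2 along edge 1.2
tilt 0.5149 tool y yaw 0.1473 F along u,n,e [-0.4  0.1 -0.9] t 11.5333
```

Request:
servo_tool:
  deltas:
    - {"dx": -2.5, "dy": -0.4, "dz": 4.3, "spin": 0}
    - {"dx": -5, "dy": -0.7, "dz": 8.7, "spin": 0}
    - {"dx": -10, "dy": -1.5, "dz": 17.4, "spin": 0}
    - {"dx": -12, "dy": -1.7, "dz": 21, "spin": 0}
    - {"dx": -12, "dy": -1.7, "dz": 21, "spin": 0}
    - {"dx": -12, "dy": -1.7, "dz": 21, "spin": 0}
    - {"dx": -5, "dy": -10, "dz": 36, "spin": 0}
    - {"dx": 0, "dy": -15, "dz": 36, "spin": 0}
    - {"dx": 0, "dy": -20, "dz": 36, "spin": 0}
    - {"dx": 0, "dy": -30, "dz": 25, "spin": 0}
    - {"dx": 0, "dy": -40, "dz": 0, "spin": 0}
    - {"dx": 0, "dy": -40, "dz": 0, "spin": 0}
    - {"dx": 0, "dy": -40, "dz": 0, "spin": 0}
    - {"dx": 0, "dy": -40, "dz": 0, "spin": 0}
    - {"dx": 0, "dy": 0, "dz": 0, "spin": 0}

```text
t: 12.78
ee_pos: [0.4516, -0.0377, 0.4118]
ee_rot: [0.636, 0.729, 0.193, 0.167]
wrist_force: [0.3, 0.1, -0.4]
finger_gap: 1.003
grasp_force: 0.0
```

```bash
python3 st.py; python3 - <<'E'
from h import *
a=manip.capture("side");b=manip.capture("top"); cv2.imwrite("pics/side5.png",a[:,:,::-1]);cv2.imwrite("pics/top5.png",b[:,:,::-1])
c=np.zeros((600,800,3),np.uint8); A=cv2.resize(a[260:410,275:375],None,fx=4,fy=4,interpolation=2); c[:600,:400]=A
B=cv2.resize(b[200:300,110:310],None,fx=2,fy=2,interpolation=2); c[:200,400:]=B
C=cv2.resize(b[190:320,370:570],None,fx=2,fy=2,interpolation=2); c[220:480,400:]=C
cv2.imwrite("pics/fin.png",c[:,:,::-1])
E
```

```text
12.78 [-0.424 -0.272  0.378  2.186  0.074  0.696  0.059] [ 0.4516 -0.0377  0.4118] rot [0.6356 0.7287 0.1926 0.1675] F [ 0.3  0.1 -0.4] gap 1.003
tilt 0.5161 tiltdir 0.138 tooly yaw 0.1361 tool y [0.862 0.118 0.493]
```

View pics/fin.png

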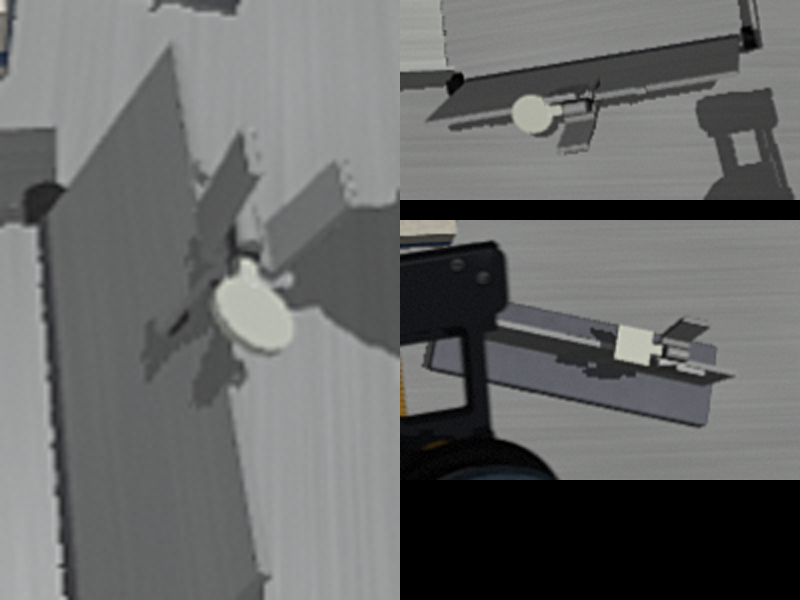

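The clip grips the wing between the ears with its tag at crop (255,315). The wing tips are where they were (172,45), and the square-tag clip is still on the rack. I'll do a quick numeric check of the seating, then hand in.

```bash
python3 - <<'E'
from rel import *
a=cv2.imread("pics/side5.png");b=cv2.imread("pics/top5.png")
def blob(im,x0,y0,x1,y1,th):
    m=cv2.morphologyEx((im[y0:y1,x0:x1].min(axis=2)>th).astype(np.uint8),cv2.MORPH_OPEN,np.ones((5,5)))
    k,l,st,c=cv2.connectedComponentsWithStats(m); i=1+np.argmax(st[1:,4]); print(st[i]); return c[i]+[x0,y0]
p,err=tri(blob(a,325,325,352,352,185),blob(b,163,243,192,270,140)); d=(p-rim)*1e3
print("tag",p,err,"u,n,e",d@u,d@n,d@e)
d0=cv2.absdiff(cv2.imread("pics/side0.png"),a)[395:410,325:350].max(); print("near-tip image change",d0)
E
```

```text
clip origin [ 0.4785 -0.0296  0.3651] rel to rim mm: along plate 243.7 normal 31.3 along edge -231.5
tilt 0.5155 tool y yaw 0.1436 F along u,n,e [-0.  0.  1.] t 12.8833Traceback (most recent call last):
  File "<stdin>", line 6, in <module>
  File "<stdin>", line 5, in blob
    return _wrapfunc(a, 'argmax', axis=axis, out=out, **kwds)
    return bound(*args, **kwds)
ValueError: attempt to get argmax of an empty sequence
```

```bash
python3 - <<'E'
from rel import *
p,err=tri((338.3,338.5),(176.5,257)); d=(p-rim)*1e3
print("tag",p,err,"u,n,e",d@u,d@n,d@e)
D=cv2.absdiff(cv2.imread("pics/side0.png"),cv2.imread("pics/side5.png")); print("tip change",D[395:412,325:350].max(),D[265:285,310:325].max())
E
```

```text
clip origin [ 0.4785 -0.0296  0.3651] rel to rim mm: along plate 243.7 normal 31.3 along edge -231.5
tilt 0.5155 tool y yaw 0.1436 F along u,n,e [-0.  0.  1.] t 12.8833
tag [0.52153572 0.24814486 0.15569333] 1.7013381593738492 u,n,e 20.92629125356663 -0.9396858617571481 37.15501502198498
tip change 83 15
```

```bash
python3 - <<'E'
import cv2,numpy as np
a,b=[cv2.imread(f"pics/side{i}.png",0).astype(int) for i in (0,5)]
D=abs(a-b); print((D[395:412,325:350]>25).sum(),np.argwhere(D[395:412,325:350]>25)[:8].tolist())
for r in (280,290,370,380,390,398): print(r,[int(np.argmax(np.diff(x[r,312:350]))+312) for x in (a,b)])
t0,t5=[cv2.imread(f"pics/top{i}.png",0).astype(int) for i in (0,5)]; print("top tips changed px",(abs(t0-t5)[250:266,118:150]>25).sum(),(abs(t0-t5)[225:240,255:285]>25).sum())
E
```

```text
17 [[11, 15], [12, 15], [13, 14], [13, 15], [14, 13], [14, 14], [14, 15], [15, 12]]
280 [318, 318]
290 [320, 320]
370 [333, 333]
380 [335, 335]
390 [337, 337]
398 [338, 338]
top tips changed px 121 56
```

```bash
python3 - <<'E'
import cv2,numpy as np
for n,(x,y,w,h) in {"top":(118,225,40,45),"side":(310,355,35,55)}.items():
    a,b=[cv2.imread(f"pics/{n}{i}.png",0)[y:y+h,x:x+w].astype(np.float32) for i in (0,5)]
    print(n,cv2.phaseCorrelate(a,b))
a,b=[cv2.imread(f"pics/top{i}.png",0) for i in (0,5)]
for c in (132,138,145,250,262,270): print(c,a[225:270,c].tolist()[8:],"\n   ",b[225:270,c].tolist()[8:])
E
```

```text
top ((-0.011295010503186376, 0.466165018972724), 1.0063448304600187)
side ((0.3517469842692158, -0.38707617491460766), 0.8304591960377163)
132 [136, 124, 61, 48, 51, 50, 51, 51, 42, 62, 100, 110, 108, 107, 104, 107, 106, 85, 60, 50, 53, 52, 54, 53, 50, 53, 82, 105, 106, 105, 108, 108, 107, 107, 105, 100, 101] 
    [166, 153, 76, 64, 64, 64, 68, 63, 55, 79, 128, 136, 136, 133, 133, 133, 128, 109, 75, 65, 68, 66, 69, 66, 67, 70, 103, 134, 132, 130, 132, 135, 135, 133, 131, 128, 127]
138 [109, 108, 96, 48, 2, 0, 3, 8, 10, 6, 5, 21, 41, 53, 54, 51, 53, 49, 51, 53, 53, 54, 54, 51, 56, 84, 108, 105, 80, 49, 43, 50, 81, 110, 108, 102, 102] 
    [138, 135, 121, 60, 7, 0, 10, 9, 11, 14, 12, 26, 55, 68, 69, 67, 68, 64, 68, 67, 68, 68, 67, 66, 71, 103, 136, 130, 98, 61, 58, 61, 98, 136, 132, 125, 127]
145 [105, 106, 107, 110, 112, 99, 29, 31, 51, 50, 53, 52, 52, 52, 51, 52, 52, 52, 54, 56, 54, 54, 51, 62, 91, 107, 97, 69, 47, 47, 53, 82, 110, 108, 108, 99, 104] 
    [130, 131, 135, 136, 141, 121, 39, 40, 65, 66, 67, 66, 66, 67, 65, 67, 65, 70, 68, 68, 69, 68, 67, 78, 113, 135, 122, 87, 61, 59, 
[... 383 characters left out ...]
6, 138]
262 [54, 53, 51, 50, 62, 94, 102, 90, 60, 49, 51, 71, 107, 113, 106, 107, 112, 112, 109, 112, 110, 111, 108, 109, 114, 112, 112, 110, 111, 111, 107, 109, 106, 105, 110, 108, 110] 
    [66, 64, 67, 63, 79, 117, 128, 115, 75, 62, 65, 89, 139, 139, 127, 88, 64, 67, 67, 67, 65, 66, 64, 66, 66, 68, 67, 66, 65, 65, 61, 61, 89, 130, 135, 135, 136]
270 [50, 50, 51, 68, 100, 102, 104, 109, 109, 109, 109, 104, 105, 108, 106, 107, 109, 111, 112, 111, 110, 108, 107, 109, 111, 108, 109, 109, 110, 110, 106, 108, 108, 108, 108, 109, 108] 
    [65, 65, 66, 86, 124, 127, 133, 135, 135, 136, 136, 134, 135, 120, 65, 62, 67, 65, 69, 69, 65, 66, 66, 65, 67, 67, 65, 67, 67, 65, 64, 64, 65, 66, 64, 66, 65]
```

The two top pictures differ only in exposure; the wing's edge profiles line up exactly, so its lean hasn't changed. Handing in.

```bash
python3 -c "
from station import manip
print(manip.close_job())"
```

```text
the job is handed in; nothing more can be done
None
```

The round-tagged clip now grips the wing's top edge between the ears, pressed on at about 13 N along the plate before I let go. The wing's lean is unchanged to the pixel and the square-tagged clip is still on the rack. I never touched or closely re-checked the cartons. The job was handed in at about 13 s. The rows can't tilt the tool, so I tilted it by driving the wrist to its joint limit, after one refused try of an undocumented tilt field.

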